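# Close up the gear pump: drain shut, filler cap to first slip

### The arm

A 7-joint arm with a two-finger parallel gripper is mounted at the origin on the work surface. World frame = base frame: x ahead of the robot, y to its left, z up, the work surface at z = 0. Lengths are in m, angles in degrees, forces in N, time in s.
With the tool pointing down it reaches from about 0.35 to 0.9 m from the base axis. Payload 8.1 kg.
Tool frame: the origin (TCP) lies on the centre line of the jaws, within the pads' length; the fingertips stand 17 mm ahead of it and the grasp point (between the pads) lies 2 mm behind it (ctrl.nose_length is the distance from the TCP to the fingertips, in m); y points along the fingers, x is the direction in which the jaws open and shut, and the axes are right-handed (so a half turn about y gives the same grasp; the last joint's range is limited). The gripper opens to 92 mm and grips with 3 to 60 N. Pads are 19 mm wide; open, the fingers measure 130 mm over their backs; the gripper's body (75 mm by 190 mm) begins 47 mm behind the grasp point.
Start: joints at [64.194, 24.895, 1.432, 90.138, -0.665, 64.973, -4.303], TCP at [0.213, -0.588, 0.244] pointing down, gripper open.
Joint ranges: [-149.89, 149.89], [-25.12, 119.58], [-72.63, 75.52], [4.76, 147.25], [-75.54, 255.54], [6.69, 114.76], [-157.13, 157.13]. Speed limits (degrees/s): [127.2, 127.2, 172.46, 172.46, 180, 180, 180].

### API

Orientations are given as [roll, pitch, yaw] about the fixed x, y, z axes, in that order (R = Rz(yaw) Ry(pitch) Rx(roll)).
In Python, from cell import status, eyes, job, ctrl gives the robot as it stands. The module is installed in compiled form; this text tells all that it offers.
- The arm moves only by the shell command python3 -m handwheel 'ROWS' [FORCE]. ROWS is JSON, a list of rows, each a list of 7 numbers: the closure, from 0 (fully open) to 1 (shut), then the shift along the tool's x, y, z in mm, then the turn, a rotation vector about the tool's x, y, z in units of 6 degrees (1.0 is 6 degrees). A call has 1 to 20 rows; each row is the pose to reach, as a shift and turn from the pose commanded when the call began, along the tool's axes at that moment; what a row does not reach only later rows make up. A row lasts 1/8 s, in which the tool goes at most 62.5 mm and 10.7 degrees, less where a joint would pass 70% of its speed; a pose out of reach is approached as far as the arm can. A call with a gripper value outside its range is refused whole. The fingers move at their own pace and stop on an object; FORCE is the grip in N (left out, the last holds). Time passes only in rows, so rows that repeat a pose let the fingers close. It gives the time, the measured TCP pose, the force and the opening at its end, in the units of the state.
- status.sense(): the state, without advancing time (a new reading comes with each control period).
- eyes.capture(name): name is "scene" or "top" or "wrist"; returns a dict with "img" (384x512x3 uint8, red, green, blue), "fx", "fy", "cx", "cy" (pixels), "T" (4x4, takes a point from camera to world coordinates); the wrist camera has in their place "mount" (4x4, takes a point from camera to tool coordinates, whose origin is the TCP and whose axes are the tool frame's). Camera axes: x right, y down, z forward; pixel columns grow to the right and rows downward; lengths in m; the calibration is good to about 2 mm. A picture is of the moment at which its call begins: read the wrist's pose just before it. There is no depth.
- job.finish_job(): hands the job in, once; it reports no verdict.
Trained networks look in a picture, given as the dict that the camera call returned (one of the last four; its "shot" number tells which), for a name from the list of things; names that differ only in an ending like _2 or _b are one class to them, and where a whole thing is asked for, a point or a joint stands for the part that bears it (a point fixed in the world has none). Each returns a list of dicts, best first, with "score" (0 to 1); they miss things now and then, are a little off and sometimes report something else, mostly with a low value. They report only what shows in the picture. A call takes as long as a camera call.
- eyes.regions_of(picture, target): "mask" (384x512 bool, what is visible of it) and "extent" ([left, top, right, bottom] in pixels, round what is visible of it).
- eyes.spot_point(picture, target): "centre" ([column, row] in pixels: a listed point, or the origin of a listed thing).
The state is a dict: "t": time; "q": joint angles; "qvel": joint speeds; "joint_efforts": joint torques, N m; "tool_pos": TCP position; "tool_rot": TCP orientation; "wrist_force": force on the tool from outside, world axes, zero at the start; "ft_torque": the same for the moment, N m; "width": finger opening in m.
Only numpy, scipy, OpenCV 4.12 (cv2) and the standard library are available. Lean on these libraries where they do the work, as an engineer would, in place of code of your own. Each camera call takes 0.05 s, during which the arm holds its last target.

### The job

The overhauled gear pump on the bench is about to be filled and tested. First shut its drain valve fully by swinging the red lever round to its stop, then tighten the orange filler cap clockwise until its slip clutch first lets go, stop turning there (well under an eighth of a turn of slip), and let go of it without turning it back. Leave the other things on the bench where they are.

Things in the scene. Friction and masses are not known exactly. Their poses are not given: they have to be found in the camera images.
- cap_grip (a point): Grip point of the orange filler cap, a round knob 44 mm across, 45 mm tall: on its axis, 27 mm above the dark skirt, 18 mm below its top. Its z axis points outward along the neck, which leans 26 degrees (0.45 rad) from vertical to the pump's -x (front) side. It turns with the knob, not along its axis. A white line on the knob is in line with the skirt's yellow tick until the clutch slips.
- cap_thread (a joint): Angle in rad of the cap's threaded dark skirt (62 mm across, 12 mm tall, yellow tick, on a neck 46 mm across), growing clockwise seen from outside (tightening). Starts loose at 0.1 to 0.9; home, tight on its seat, at 1.4, where the yellow tick meets the red line on the neck's back (motor) side. Turning takes about 0.07 N m; it stays where left.
- cap_clutch (a joint): Angle in rad by which the orange knob has slipped clockwise round the skirt: 0 until the skirt is home, then growing as the knob is turned on. The clutch drags at a steady 0.3 N m. Turning back (anticlockwise) undoes the thread, not the slip.
- valve_grip (a point): Centre of the red grip of the drain valve's lever: an upright bar 60 mm long, 14 mm thick, 32 mm tall, about 112 mm above the bench, with free space below. Its y axis points outward along the lever, its x axis across the 14 mm thickness, its z axis up.
- valve_pivot (a point): Point on the lever's upright pivot axis, level with valve_grip and 75 mm from it; it stands over the brass drain pipe on the pump's +y (left) side.
- drain_valve (a joint): Angle in rad of the drain lever about its upright pivot, growing anticlockwise seen from above: 0 is open (lever along the pipe, pointing left, away from the pump), 1.571 is shut at its stop (across the pipe, pointing to the pump's front, roughly at the robot). Starts at 0 to 0.4, takes about 0.25 N m, stays where left.
- pump: Blue gear pump bolted to the bench; origin at the underside, x towards its finned motor (away from the robot), y to the drain pipe's side, z up. Foot 240 by 170 mm, housing 130 by 130 mm, 165 mm tall, motor behind it to x = 0.19 m and 145 mm tall, rusty flange in front to x = -0.097 m.
- oil_can_mid (a point): Centre of a yellow and red bottle, 70 mm in diameter, 170 mm tall, standing; leave it.
- spanner_mid (a point): A loose spanner 190 mm long lying on the bench; the point is at its middle; leave it.
- bearing_mid (a point): Centre of a steel bearing ring 84 mm in diameter, 22 mm tall, lying flat; leave it.

How it is judged (in metres and radians):
On the way, in this order (a step that is already met when the one before it is completed fails the run):
1. the drain valve is fully shut (value of joint drain_valve above 1.45 rad), for 0.2 s.
2. the filler cap's thread is home and its clutch has begun to slip (value of joint cap_thread above 1.32 rad and value of joint cap_clutch above 0.05 rad), for 0.1 s.
At the end, for the whole second after the job is handed in: The drain lever is within 0.12 rad of its shut stop; the cap's thread is within 0.08 rad of home; the clutch has slipped by more than 0.05 and less than 0.75 rad; bottle, spanner and bearing are within 30 mm of where they were (all of step 2 and value of joint drain_valve above 1.45 rad and value of joint cap_clutch below 0.75 rad and distance of each of oil_can_mid, spanner_mid, bearing_mid from where it was at the start of the episode below 0.03 m); the robot touches nothing.
It fails at once if the cap's clutch is slipped by more than 0.75 rad (an eighth of a turn) (value of joint cap_clutch above 0.75 rad).
It fails at once if a bystander (bottle, spanner, bearing) is moved more than 30 mm or the bottle tipped over (distance of any of oil_can_mid, spanner_mid, bearing_mid from where it was at the start of the episode above 0.03 m or angle between oil_can_mid's own z axis and vertical above 0.5 rad).
It also fails if it takes over 54 s, if anything falls off the work surface, if the arm or the gripper's body presses on something with over 40 N, if the wrist force passes 120 N, or if a joint passes its speed limit or range.

## Working session

There is one attempt and no reset: what is moved stays moved. The work goes in short steps, Python scripts to look and compute and a shell command to move; the robot and the scene stay as the last step left them, time stands still between calls to the robot, and variables do not carry over. Pictures are saved under pics/ and viewed, and the job is handed in when it is done.

```bash
mkdir -p pics; cat > h.py <<'E'
import numpy as np,cv2
from scipy.spatial.transform import Rotation as R
from cell import status,eyes,job,ctrl
def cap(n,f=None):
    s=status.sense(); p=eyes.capture(n)
    if 'T' in p: T=np.array(p['T'])
    else:
        T=np.eye(4);T[:3,:3]=R.from_euler('xyz',s['tool_rot'],degrees=True).as_matrix();T[:3,3]=s['tool_pos'];T=T@np.array(p['mount'])
    p['TT']=T
    if f: cv2.imwrite('pics/'+f,p['img'][:,:,::-1])
    return p
def ray(p,uv):
    d=np.array([(uv[0]-p['cx'])/p['fx'],(uv[1]-p['cy'])/p['fy'],1]);d=p['TT'][:3,:3]@d
    return p['TT'][:3,3],d/np.linalg.norm(d)
def tri(obs):
    A=np.zeros((3,3));b=np.zeros(3)
    for p,uv in obs:
        o,d=ray(p,uv);M=np.eye(3)-np.outer(d,d);A+=M;b+=M@o
    x=np.linalg.solve(A,b)
    return x,[np.linalg.norm((np.eye(3)-np.outer(ray(p,uv)[1],ray(p,uv)[1]))@(x-ray(p,uv)[0])) for p,uv in obs]
def proj(p,X):
    c=np.linalg.inv(p['TT'])@np.append(X,1);return [p['fx']*c[0]/c[2]+p['cx'],p['fy']*c[1]/c[2]+p['cy']]
E
python3 - <<'E'
from h import *
print(status.sense())
a=cap('scene','s0.png');b=cap('top','t0.png')
names=['cap_grip','valve_grip','valve_pivot','pump','oil_can_mid','spanner_mid','bearing_mid']
for n in names:
    ra=eyes.spot_point(a,n)[:2];rb=eyes.spot_point(b,n)[:2]
    print(n,ra,rb)
    if ra and rb: print(tri([(a,ra[0]['centre']),(b,rb[0]['centre'])]))
E
```

```text
{'t': 0.0, 'q': array([64.19468269, 24.93457367,  1.42957885, 90.19100755, -0.66395423,
       64.97408388, -4.30415404]), 'qvel': array([-0.02605153, -0.043259  ,  0.05004375,  0.00103075,  0.02108792,
        0.00526796,  0.07430982]), 'joint_efforts': array([-4.65454450e-04, -6.67853236e+01,  9.85095575e-01, -3.14464545e+01,
       -6.04363508e-02,  4.28093970e-02,  1.41577357e-04]), 'tool_pos': array([ 0.21279358, -0.58711938,  0.24295221]), 'tool_rot': array([-90.00831862,   0.09099364, -70.07706052]), 'wrist_force': array([ 0.74040793,  0.47265145, -0.86816661]), 'ft_torque': array([-0.00368922,  0.00176645, -0.02267873]), 'width': 0.0918059350573173}
cap_grip [{'centre': [210.7, 184.1], 'score': 0.81}] [{'centre': [305.9, 142.9], 'score': 0.88}]
(array([ 0.67011398, -0.11666469,  0.21387991]), [np.float64(0.0029666374152463714), np.float64(0.0029666374152462847)])
valve_grip [{'centre': [281.5, 233.0], 'score': 0.71}] [{'centre': [212.5, 160.9], 'score': 0.69}]
(array([0.6449703 , 0.12450875, 0.10391695]), [np.float64(0.0025786464588867727), np.float64(0.0025786464588866925)])
[... 427 characters left out ...]
])
oil_can_mid [{'centre': [160.4, 186.6], 'score': 0.59}] [{'centre': [384.1, 155.7], 'score': 0.76}]
(array([ 0.6651907 , -0.35425621,  0.08135023]), [np.float64(0.0058392008864159494), np.float64(0.00583920088641589)])
spanner_mid [{'centre': [197.8, 171.9], 'score': 0.69}] [{'centre': [372.2, 224.5], 'score': 0.85}]
(array([ 0.47550442, -0.34144218,  0.00377905]), [np.float64(0.0009381411439051015), np.float64(0.0009381411439052766)])
bearing_mid [{'centre': [375.1, 254.7], 'score': 0.7}, {'centre': [222.8, 229.4], 'score': 0.6}] [{'centre': [128.7, 211.5], 'score': 0.89}]
(array([0.50682369, 0.38015483, 0.01169093]), [np.float64(0.002675581655617863), np.float64(0.0026755816556180106)])
```

View pics/s0.png

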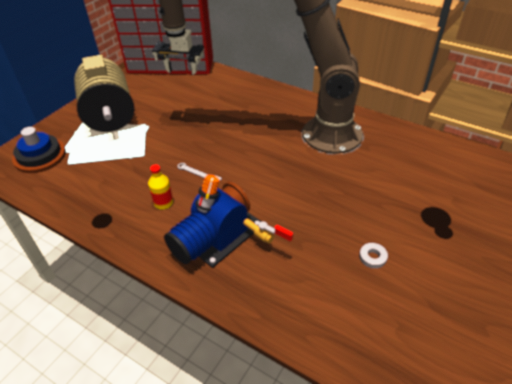

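View pics/t0.png

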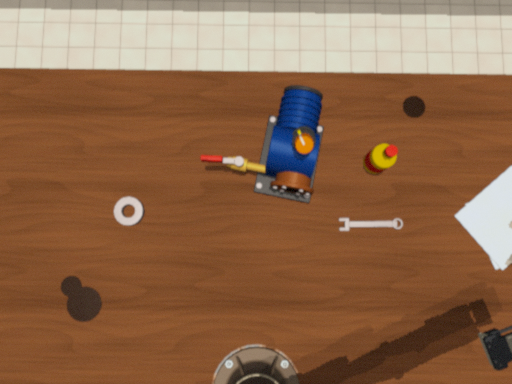

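The scene view shows the lever (red, about 281,233) pointing left and the orange cap (210,184). The top view shows the pump yawed slightly clockwise, with the lever at (212,159), pivot (237,160) and cap (304,143). Next I'll get a closer wrist view.

```bash
cat >> h.py <<'E'
def goal(pos,y,x):
    "tool pose with y along y, x near x"
    y=np.array(y,float);y/=np.linalg.norm(y);x=np.array(x,float);x-=y*(x@y);x/=np.linalg.norm(x)
    return np.array(pos,float),np.column_stack([x,y,np.cross(x,y)])
def cur():
    s=status.sense();return np.array(s['tool_pos']),R.from_euler('xyz',s['tool_rot'],degrees=True).as_matrix()
def delta(g,c=None):
    p,M=c or cur()
    return np.round(M.T@(g[0]-p)*1000,1),np.round(R.from_matrix(M.T@g[1]).as_rotvec(degrees=True)/6,2)
E
python3 - <<'E'
from h import *
p=cap('wrist','w0.png');print(p['mount'],p['fx'])
print(cur()[1], ctrl.nose_length)
# look pose: 
g=goal([0.50,0.02,0.36],[0.5,0,-0.87],[0,1,0]);print(delta(g))
g=goal([0.50,0.02,0.36],[0.5,0,-0.87],[0,-1,0]);print(delta(g))
E
```

```text
[[ 9.99999504e-01 -5.28854576e-04  8.44149388e-04 -5.30403331e-05]
 [-9.54681919e-04 -2.66911319e-01  9.63720622e-01 -1.39794231e-01]
 [-2.84355035e-04 -9.63720949e-01 -2.66911691e-01  7.23252380e-02]
 [ 0.00000000e+00  0.00000000e+00  0.00000000e+00  1.00000000e+00]] 293.3331493611586
[[ 3.40705252e-01  4.42300460e-06  9.40170161e-01]
 [-9.40170160e-01 -3.95450626e-05  3.40705252e-01]
 [ 3.86860288e-05 -9.99999999e-01 -9.31483359e-06]] 0.017
(array([-473.5, -116.3,  476.9]), array([ -1.21, -25.86,  -6.9 ]))
(array([-473.5, -116.3,  476.9]), array([ 4.93,  3.24, -0.87]))
```

View pics/w0.png

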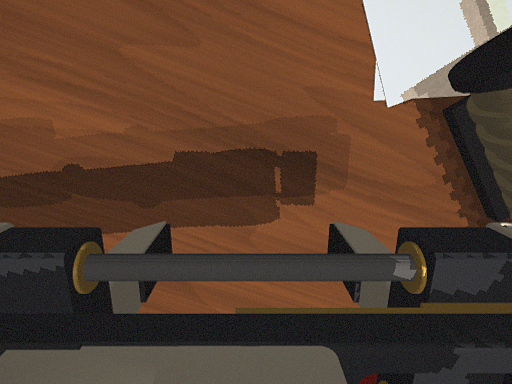

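```bash
python3 -m handwheel '[[0.3,-43,-10,43,0.45,0.3,-0.08],[0.3,-86,-21,86,0.9,0.6,-0.16],[0.3,-129,-32,130,1.3,0.9,-0.24],[0.3,-172,-42,173,1.8,1.2,-0.3],[0.3,-215,-53,216,2.2,1.5,-0.4],[0.3,-258,-63,260,2.7,1.8,-0.5],[0.3,-301,-74,303,3.1,2.1,-0.55],[0.3,-344,-85,346,3.6,2.4,-0.6],[0.3,-387,-95,390,4.0,2.7,-0.7],[0.3,-430,-106,433,4.5,3.0,-0.8],[0.3,-473,-116,477,4.9,3.2,-0.87],[0.3,-473,-116,477,4.9,3.2,-0.87],[0.3,-473,-116,477,4.9,3.2,-0.87]]'
python3 - <<'E'
from h import *
s=status.sense();print(s['tool_pos'],s['q'])
p=cap('wrist','w1.png')
for n in ['cap_grip','valve_grip','valve_pivot','pump']: print(n,eyes.spot_point(p,n)[:2])
E
```

```text
t: 2.48
tool_pos: [0.4999, 0.019, 0.3595]
tool_rot: [-60.3, -0.2, -89.7]
wrist_force: [-0.0, -0.8, 0.1]
width: 0.0646
[0.49989639 0.0190301  0.35947745] [ 35.94523224  -6.43821678 -42.02765953 116.95447297  -1.31863889
  38.34640879 -95.90756252]
cap_grip [{'centre': [365.3, 108.6], 'score': 0.69}]
valve_grip [{'centre': [173.7, 156.5], 'score': 0.95}]
valve_pivot [{'centre': [225.1, 154.6], 'score': 0.95}]
pump [{'centre': [307.8, 172.3], 'score': 0.94}]
```

View pics/w1.png

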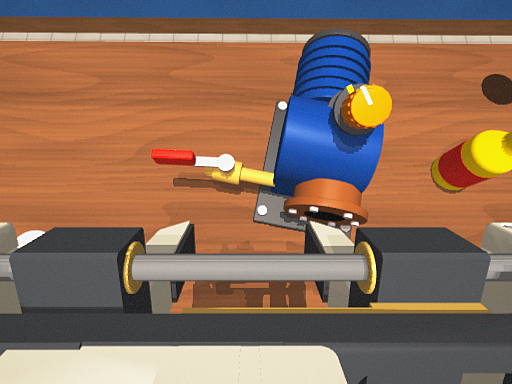

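The wrist view clearly shows the lever (red grip 173,157, pivot about 226,160), the cap (365,105), the yellow tick (350,88) and the white line (366,93). I'll take a second view from further left.

```bash
cp h.py h_.py; python3 - <<'E'
from h import *
import pickle
p=cap('wrist');pickle.dump({k:p[k] for k in('fx','fy','cx','cy','TT','img')},open('v1.pkl','wb'))
E
python3 -m handwheel '[[0.3,-45,0,0,0,0,0],[0.3,-90,0,0,0,0,0],[0.3,-135,0,0,0,0,0],[0.3,-170,0,0,0,0,0],[0.3,-170,0,0,0,0,0],[0.3,-170,0,0,0,0,0]]'
python3 - <<'E'
from h import *
import pickle
v1=pickle.load(open('v1.pkl','rb'))
s=status.sense();print(s['tool_pos'],s['q'])
p=cap('wrist','w2.png');pickle.dump({k:p[k] for k in('fx','fy','cx','cy','TT','img')},open('v2.pkl','wb'))
o={'cap_grip':[365.3,108.6],'valve_grip':[173.7,156.5],'valve_pivot':[225.1,154.6],'pump':[307.8,172.3]}
for n in o:
    r=eyes.spot_point(p,n)[:1];print(n,r)
    if r: print(tri([(v1,o[n]),(p,r[0]['centre'])]))
E
```

```text
t: 3.52
tool_pos: [0.4996, 0.1886, 0.3589]
tool_rot: [-60.4, -0.1, -89.8]
wrist_force: [1.1, 0.2, -1.0]
width: 0.064
[0.49956124 0.18862637 0.35885633] [  29.08259314    2.68008849  -66.65961498  111.29097813   27.82698144
   46.54902329 -142.37618324]
cap_grip []
valve_grip [{'centre': [289.2, 157.1], 'score': 0.98}]
(array([0.64968833, 0.12957021, 0.10945227]), [np.float64(0.0006068930800815709), np.float64(0.0006068930800813776)])
valve_pivot [{'centre': [340.8, 155.1], 'score': 0.56}]
(array([0.65241404, 0.05371856, 0.11107802]), [np.float64(0.0004795496501628085), np.float64(0.0004795496501629679)])
pump [{'centre': [396.5, 171.8], 'score': 0.94}]
(array([ 0.66931463, -0.09462809, -0.01995984]), [np.float64(0.00042647373300348676), np.float64(0.0004264737330035888)])
```

View pics/w2.png

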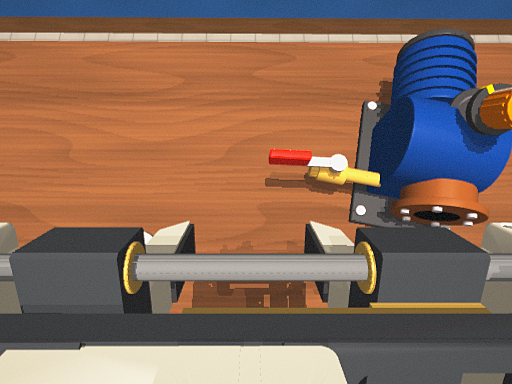

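Triangulated: grip (0.650, 0.130, 0.110), pivot (0.652, 0.054, 0.111), 76 mm apart as described. I'll move above the far side of the lever with the gripper shut and vertical, to push it.

```bash
python3 - <<'E'
from h import *
for x in([-1,0,0],[-.7,-.7,0],[0,-1,0]):
  print(delta(goal([0.70,0.135,0.26],[0,0,-1],x)))
E
```

```text
(array([ 53.8, 185.7, 124.4]), array([-3.9 , 14.66, -3.87]))
(array([ 53.8, 185.7, 124.4]), array([-4.7 ,  7.36, -1.93]))
(array([ 53.8, 185.7, 124.4]), array([-4.95,  0.03,  0.02]))
```

```bash
python3 -m handwheel '[[1,8,26,18,-0.7,1.05,-0.28],[1,16,53,36,-1.4,2.1,-0.55],[1,23,80,53,-2.0,3.15,-0.8],[1,31,106,71,-2.7,4.2,-1.1],[1,39,133,89,-3.4,5.3,-1.4],[1,46,159,107,-4.0,6.3,-1.65],[1,54,186,124,-4.7,7.36,-1.93],[1,54,186,124,-4.7,7.36,-1.93],[1,54,186,124,-4.7,7.36,-1.93]]'
python3 - <<'E'
from h import *
s=status.sense();print(s['tool_pos'],s['q'])
for x in([-1,0,0],[-.7,-.7,0]):
  print(delta(goal([0.695,0.13,0.115],[0,0,-1],x)))
E
```

```text
t: 4.9
tool_pos: [0.6994, 0.1364, 0.2593]
tool_rot: [-90.0, 0.0, -134.9]
wrist_force: [-0.1, 0.7, 0.6]
width: 0.0004
[0.69943957 0.13641234 0.25925094] [  -6.71960692   33.83592831  -15.01677653   73.58044004    8.62978265
   73.66530654 -156.58777233]
(array([  7.7, 144.2,   1.4]), array([ 0.  ,  7.52, -0.  ]))
(array([  7.7, 144.2,   1.4]), array([ 0.  ,  0.02, -0.  ]))
```

```bash
python3 -m handwheel '[[1,0,0,0,0,-1.75,0],[1,0,0,0,0,-3.5,0],[1,0,0,0,0,-5.25,0],[1,0,0,0,0,-7,0],[1,0,0,0,0,-8.75,0],[1,0,0,0,0,-10.5,0],[1,0,0,0,0,-12.25,0],[1,0,0,0,0,-14,0],[1,0,0,0,0,-15.75,0],[1,2,0,0,0,-17.5,0],[1,4,0,0,0,-19.25,0],[1,6,30,1,0,-21,0],[1,8,70,1,0,-22.5,0],[1,8,110,1,0,-22.5,0],[1,8,154,1,0,-22.5,0],[1,8,154,1,0,-22.5,0],[1,8,154,1,0,-22.5,0]]'
python3 - <<'E'
from h import *
s=status.sense();print(s['tool_pos'],s['q'])
p=cap('wrist','w3.png')
# arc path: contact analysis; finger rect 38x19 aligned world; centre distances
piv=np.array([0.6524,0.0537]); c=np.array(s['tool_pos'])[:2]
for a in range(100,172,8):
    u=np.array([np.cos(np.radians(a)),np.sin(np.radians(a))]);n=np.array([u[1],-u[0]])
    h=7+19*abs(n[0])+9.5*abs(n[1])
    t=piv+.075*u+n*h/1000
    print(a,np.round((t-c)*1000,1))
E
```

```text
t: 7.02
tool_pos: [0.6954, 0.1308, 0.1082]
tool_rot: [-89.9, -0.2, 0.1]
wrist_force: [1.1, -0.2, 0.0]
width: 0.0005
[0.69542084 0.13083713 0.10821137] [  9.02903518  46.13864492 -42.47813505  82.85003684  32.91689318
  63.62166384 -39.17216566]
100 [-29.1   1.5]
108 [-39.6   2.8]
116 [-50.5   2.7]
124 [-61.7   0.7]
132 [-72.8  -3. ]
140 [-83.4  -8.6]
148 [-93.3 -16.1]
156 [-102.   -25.2]
164 [-109.2  -35.9]
```

View pics/w3.png

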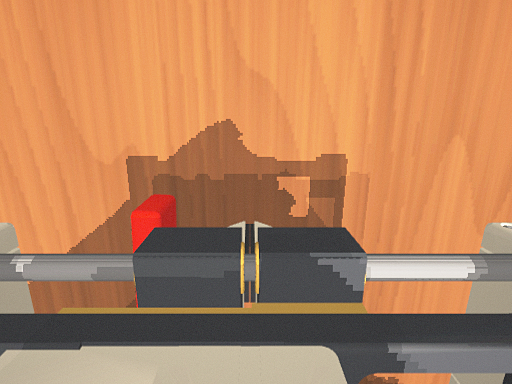

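The red grip is left of the closed fingers (at 150,220), i.e. on the robot side as planned. I'll sweep the arc.

```bash
python3 -m handwheel '[[1,-10,0,0,0,0,0],[1,-20,0,1,0,0,0],[1,-29,0,1.5,0,0,0],[1,-40,0,3,0,0,0],[1,-51,0,3,0,0,0],[1,-62,0,1,0,0,0],[1,-73,0,-3,0,0,0],[1,-83,0,-8.6,0,0,0],[1,-93,0,-16,0,0,0],[1,-102,0,-25,0,0,0],[1,-102,0,-25,0,0,0]]'
python3 - <<'E'
from h import *
s=status.sense();print(s['tool_pos'],s['q'],s['ft_torque'])
p=cap('top','t1.png');cv2.imwrite('pics/t1c.png',cv2.resize(p['img'][110:230,170:340,::-1],None,fx=4,fy=4))
for n in('valve_grip','valve_pivot'):print(eyes.spot_point(p,n)[:1])
E
```

```text
t: 8.45
tool_pos: [0.5913, 0.1035, 0.1051]
tool_rot: [-90.1, 0.1, 0.0]
wrist_force: [0.7, -0.1, -0.3]
width: 0.0003
[0.591316   0.10347699 0.10507595] [ 14.38436869  38.54313641 -44.59189266  99.51883002  32.03672589
  55.59433691 -42.74769537] [-0.00046183 -0.06522407  0.00221959]
[]
[]
```

View pics/t1c.png

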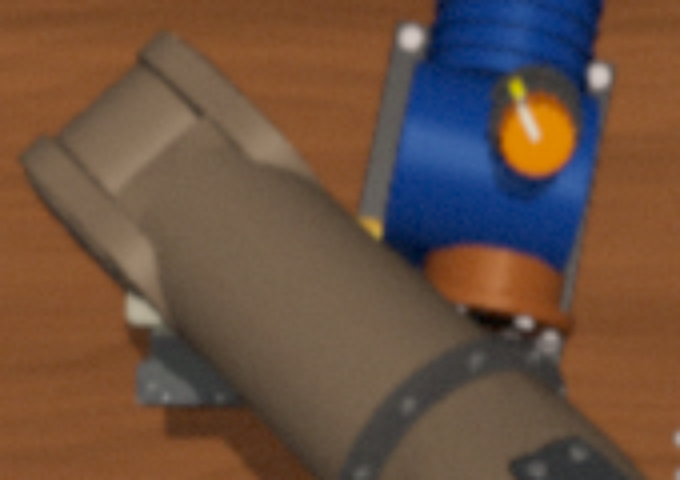

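The top view is occluded by the arm, so I'll push on and watch the force.

```bash
python3 -m handwheel '[[1,-5,0,-6,0,0,0],[1,-8,0,-12,0,0,0],[1,-10,0,-17,0,0,0]]'; python3 -m handwheel '[[1,0,0,-4,0,0,0],[1,0,0,-4,0,0,0]]'; python3 -m handwheel '[[1,0,0,-4,0,0,0],[1,0,0,-4,0,0,0]]'
```

```text
t: 8.98
tool_pos: [0.5832, 0.0881, 0.1056]
tool_rot: [-89.9, -0.1, 0.1]
wrist_force: [8.8, 16.1, -4.4]
width: 0.0001
t: 9.22
tool_pos: [0.5833, 0.0883, 0.1058]
tool_rot: [-89.6, -0.1, 0.2]
wrist_force: [4.6, 15.6, -7.5]
width: 0.0004
t: 9.48
tool_pos: [0.5832, 0.0881, 0.106]
tool_rot: [-89.3, -0.2, 0.4]
wrist_force: [6.5, 26.1, -12.4]
width: 0.0008
```

The lever is hard against its stop: TCP fixed at y=0.088 while the force rises to 26 N. I'll back off and rise.

```bash
python3 -m handwheel '[[1,0,0,15,0,0,0],[1,0,0,40,0,0,0],[1,0,-60,45,0,0,0],[1,0,-120,45,0,0,0],[1,-40,-180,45,0,-1.5,0],[1,-80,-220,30,0,-3.2,0],[1,-100,-240,20,0,-4.9,0],[1,-110,-240,10,0,-6.6,0],[1,-115,-240,10,0,-8.3,0],[1,-115,-240,10,0,-10,0],[1,-115,-240,10,0,-11.7,0],[1,-115,-240,10,0,-13.4,0],[1,-115,-240,10,0,-15,0],[1,-115,-240,10,0,-15,0]]'
python3 - <<'E'
from h import *
s=status.sense();print(s['tool_pos'],s['tool_rot'],s['q'])
p=cap('wrist','w4.png')
for n in('valve_grip','valve_pivot','cap_grip','pump'):print(eyes.spot_point(p,n)[:1])
p=cap('top','t2.png');cv2.imwrite('pics/t2c.png',cv2.resize(p['img'][110:230,170:340,::-1],None,fx=4,fy=4))
for n in('valve_grip','valve_pivot','cap_grip','pump'):print(eyes.spot_point(p,n)[:1])
E
```

```text
t: 11.22
tool_pos: [0.4672, 0.0888, 0.345]
tool_rot: [-89.9, 0.1, 90.0]
wrist_force: [0.2, -1.3, 1.1]
width: 0.0002
[0.46720483 0.08878715 0.34501831] [-8.99263749e+01  7.20524449e-02  8.99852850e+01] [ 38.1336023   19.16892007 -70.82248394  97.0272706   18.56446106
  77.23944666  54.0578975 ]
[]
[]
[]
[]
[{'centre': [304.5, 144.0], 'score': 0.66}]
[]
[]
[{'centre': [286.8, 163.7], 'score': 0.71}]
```

View pics/t2c.png

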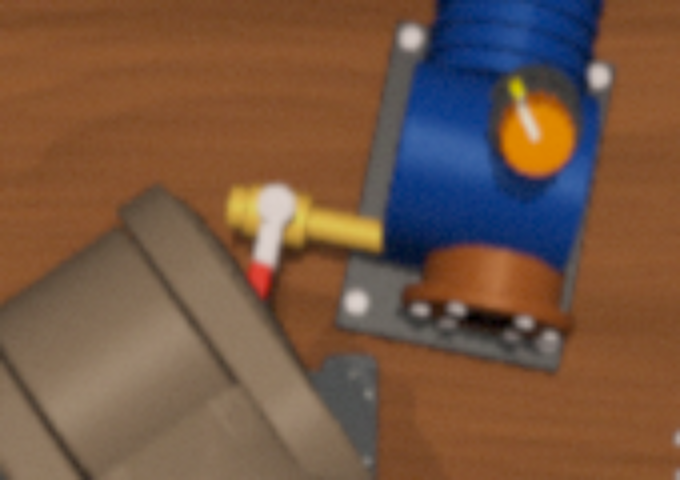

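View pics/w4.png

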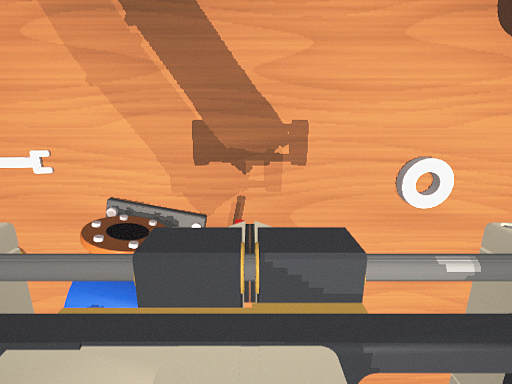

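The top view confirms the lever now points to the pump's front across the pipe. Cap tick at crop (517,88), and the white line is in line with it. Now I'll work out the cap's pose.

```bash
cat > c.py <<'E'
from h import *
import pickle
v1=pickle.load(open('v1.pkl','rb'))
def plane(p,uv,z):
    o,d=ray(p,uv);return o+d*(z-o[2])/d[2]
def neck(yaw):
    y=np.radians(yaw);Rz=np.array([[np.cos(y),-np.sin(y),0],[np.sin(y),np.cos(y),0],[0,0,1]])
    return Rz@[-np.sin(.45),0,np.cos(.45)],Rz@[np.cos(.45),0,np.sin(.45)],Rz@[0,1,0]
def ang(p,uv,C,yaw,off,):
    a,b,l=neck(yaw);o,d=ray(p,uv);P0=C+a*off;X=o+d*((P0-o)@a)/(d@a);r=X-P0
    return np.degrees(np.arctan2(r@l,r@b)),np.linalg.norm(r)
E
python3 - <<'E'
from c import *
t=cap('top');s=cap('scene')
f=lambda u,v:plane(t,[170+u/4,110+v/4],.015)
b=[f(410,37),f(598,75),f(355,302),f(550,340)]
for i,j in((2,0),(3,1)):
    d=b[j]-b[i];print(np.degrees(np.arctan2(d[1],d[0])))
for i,j in((1,0),(3,2)):
    d=b[j]-b[i];print(np.degrees(np.arctan2(d[1],d[0]))-90)
print(sum(b)/4)
obs=[(v1,[365.3,108.6]),(t,[305.4,143.3]),(s,[210.7,184.1])]
print(eyes.spot_point(t,'cap_grip')[:1],eyes.spot_point(s,'cap_grip')[:1])
for o in (obs,obs[:2],obs[::2],obs[1:]): print(tri(o))
C=tri(obs)[0]
for uv in([350,88],[346,85],[354,92]):print(ang(v1,uv,C,-11.5,-.027,),ang(v1,uv,C,-11.5,-.033))
print(ang(v1,[366,93],C,-11.5,.018),ang(v1,[362,86],C,-11.5,.018),ang(v1,[369,101],C,-11.5,.018))
cv2.imwrite('pics/v1c.png',cv2.resize(v1['img'][60:150,310:430,::-1],None,fx=6,fy=6,interpolation=2))
E
```

```text
-11.234120728194693
-10.582984894189751
-11.059962503866814
-10.582249448298839
[ 0.67577905 -0.0958428   0.015     ]
[{'centre': [307.7, 142.1], 'score': 0.76}] [{'centre': [212.5, 184.6], 'score': 0.81}]
(array([ 0.66963665, -0.11579607,  0.21332234]), [np.float64(0.000705460785733235), np.float64(0.0024743209125026983), np.float64(0.0018903121039819382)])
(array([ 0.67274015, -0.11835937,  0.20695458]), [np.float64(0.0007270764724210867), np.float64(0.0007270764724211844)])
(array([ 0.66906763, -0.11430631,  0.21379125]), [np.float64(0.0004783689927249908), np.float64(0.0004783689927252073)])
(array([ 0.66956743, -0.1161386 ,  0.21347597]), [np.float64(0.002171160414910299), np.float64(0.0021711604149103184)])
(np.float64(36.59118119582889), np.float64(0.02968638815518978)) (np.float64(33.42594471994195), np.float64(0.029896755271485078))
(np.float64(41.37921308138662), np.float64(0.035214077615602135)) (np.float64(38.75315792855532), np.float64(0.035364960402256645))
(np.float64(30.43850876290671), np.float64(0.02331911460996918)) (np.float64(26.377489143946885), np.float64(0.023623049196507557))
(np.float64(33.89493125262986), np.float64(0.016070808230344694)) (np.float64(37.300425879606365), np.float64(0.024666997719950238)) (np.float64(32.48767393694861), np.float64(0.0069025739802057754))
```

View pics/v1c.png

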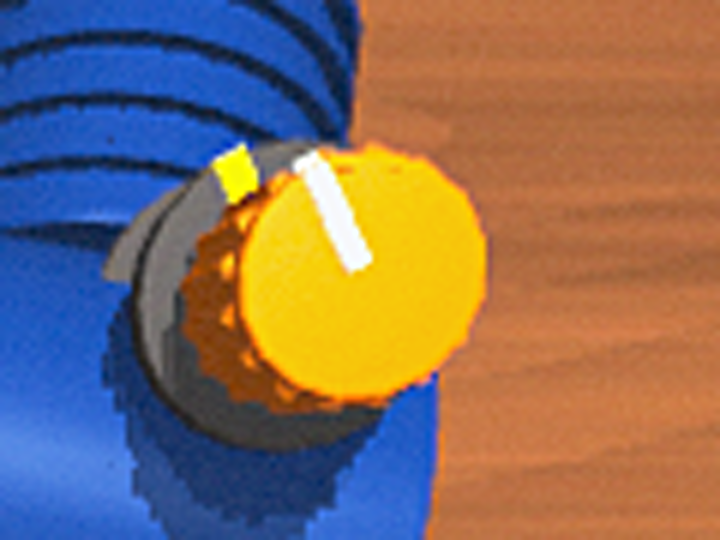

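```bash
python3 - <<'E'
from c import *
C=np.array([.669,-.115,.2135]);a,b,l=neck(-10.9);print(a)
g=goal(C+a*.13,-a,l);print(g[0],delta(g))
E
```

```text
[-0.4271182  0.08225    0.9004471]
[ 0.61347463 -0.1043075   0.33055812] (array([-194.1,   14.8, -145.4]), array([-4.28,  1.8 ,  0.41]))
```

```bash
python3 -m handwheel '[[0.25,-32,-10,-24,-0.7,0.3,0.07],[0.25,-65,-10,-48,-1.4,0.6,0.14],[0.25,-97,-5,-72,-2.1,0.9,0.2],[0.25,-130,0,-97,-2.8,1.2,0.27],[0.25,-162,8,-121,-3.6,1.5,0.34],[0.25,-194,15,-145,-4.28,1.8,0.41],[0.25,-194,15,-145,-4.28,1.8,0.41],[0.25,-194,15,-145,-4.28,1.8,0.41]]'
python3 - <<'E'
from c import *
s=status.sense();print(s['tool_pos'],s['q'])
p=cap('wrist','w5.png');r=eyes.spot_point(p,'cap_grip')[:1];print(r)
C=np.array([.669,-.115,.2135]);print(proj(p,C))
pickle.dump({k:p[k] for k in('fx','fy','cx','cy','TT','img')},open('v5.pkl','wb'))
if r: print(tri([(v1,[365.3,108.6]),(p,r[0]['centre'])]))
E
```

```text
t: 12.92
tool_pos: [0.6129, -0.1034, 0.3305]
tool_rot: [-115.7, -0.0, 79.1]
wrist_force: [-0.1, -0.3, 0.1]
width: 0.0683
[ 0.6128829  -0.10335571  0.33048255] [ 53.93968893  18.01129659 -63.70499731 103.05911505  31.98578693
  47.08384209  56.43737816]
[]
[np.float64(248.2258653722474), np.float64(190.04042143719838)]
```

View pics/w5.png

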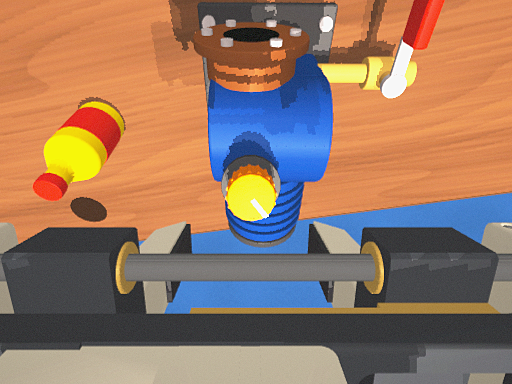

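The cap top is at about (251,197) and the white line end at (262,210), almost between the jaws. I'll overlay the model to refine the position.

```bash
python3 - <<'E'
from c import *
v5=pickle.load(open('v5.pkl','rb'));print(v5['cx'],v5['cy'])
C=np.array([.669,-.115,.2135]);a,b,l=neck(-10.9)
for v,n,bx in((v1,'a',(60,150,310,430)),(v5,'b',(140,260,190,320))):
    im=cv2.resize(v['img'][bx[0]:bx[1],bx[2]:bx[3],::-1],None,fx=5,fy=5,interpolation=2)
    for off,r,c in((.018,.022,(255,0,0)),(-.027,.031,(0,255,0)),(-.039,.031,(0,255,0))):
        pts=[proj(v,C+a*off+r*(np.cos(t)*b+np.sin(t)*l)) for t in np.linspace(0,6.283,60)]
        pts=((np.array(pts)-[bx[2],bx[0]]+.5)*5).astype(int);cv2.polylines(im,[pts],True,c,1)
    cv2.imwrite(f'pics/ov{n}.png',im)
E
```

```text
249.33568695683786 192.22899104732346
```

View pics/ova.png

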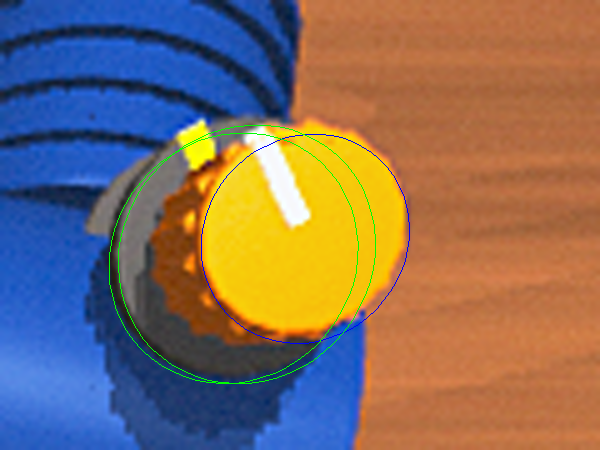

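View pics/ovb.png

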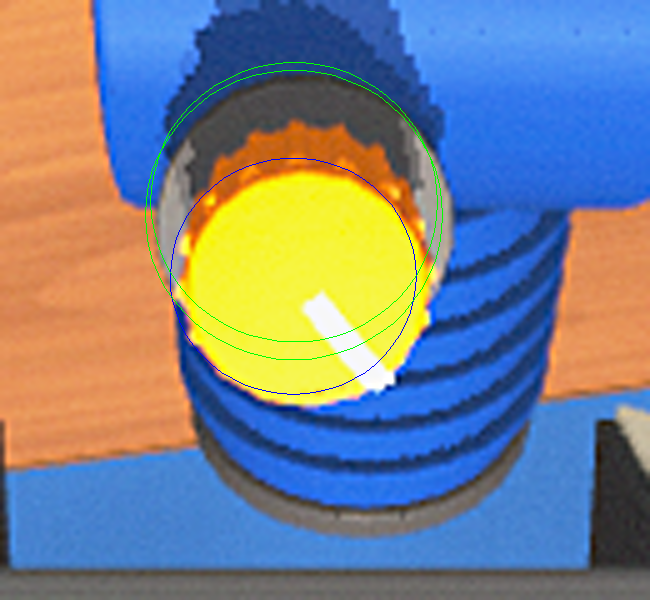

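```bash
python3 - <<'E'
from c import *
v5=pickle.load(open('v5.pkl','rb'))
C=np.array([.669,-.115,.2135]);a,b,l=neck(-10.9);P=C+a*.018
X,e=tri([(v1,np.add(proj(v1,P),[.2,-1.8])),(v5,np.add(proj(v5,P),[2.6,2.4]))])
C=X-a*.018;print(C,e)
print(ang(v1,[350,88],C,-10.9,-.027),ang(v1,[362,86],C,-10.9,.018),ang(v5,[265,214],C,-10.9,.018))
g=goal(C-a*.002,-a,l);print(g[0],delta(g))
E
```

```text
[ 0.66749102 -0.11251366  0.21924065] [np.float64(0.0003093349307020822), np.float64(0.00030933493070215996)]
(np.float64(35.08475622199842), np.float64(0.027700254977311836)) (np.float64(36.63518297055153), np.float64(0.02287091083985228)) (np.float64(40.808414610519385), np.float64(0.019617423259617583))
[ 0.66834525 -0.11267816  0.21743976] (array([  0.6, 126.6,  -1.2]), array([-0.  ,  0.01,  0.01]))
```

```bash
python3 -m handwheel '[[0.25,0,25,0,0,0,0],[0.25,0,50,-1,0,0,0],[0.25,0.5,75,-1,0,0,0],[0.25,0.5,95,-1,0,0,0],[0.25,0.5,112,-1,0,0,0],[0.25,0.5,126,-1,0,0,0],[0.25,0.5,126,-1,0,0,0]]' 40; python3 -m handwheel '[[0.4,0,0,0,0,0,0],[0.5,0,0,0,0,0,0],[0.6,0,0,0,0,0,0],[0.7,0,0,0,0,0,0],[0.7,0,0,0,0,0,0]]' 40
python3 - <<'E'
from h import *
s=status.sense();print(s['tool_pos'],s['q'],s['wrist_force'],s['ft_torque'],s['ft_torque']@cur()[1])
cap('wrist','w6.png')
E
```

```text
t: 13.9
tool_pos: [0.6677, -0.1141, 0.2164]
tool_rot: [-115.7, -0.0, 79.1]
wrist_force: [-0.6, 0.2, 0.4]
width: 0.0687
t: 14.52
tool_pos: [0.6682, -0.1128, 0.218]
tool_rot: [-115.8, -0.1, 79.2]
wrist_force: [-2.0, 5.2, 4.5]
width: 0.043
[ 0.66822161 -0.11281397  0.21801789] [ 41.31346812  28.17170952 -52.01295718 105.66160476  47.43592884
  38.48939615  43.35172311] [-2.01606399  5.19126029  4.46204721] [1.06090772 0.39726479 0.41038822] [ 0.58978808  0.05288099 -1.04934103]
```

View pics/w6.png

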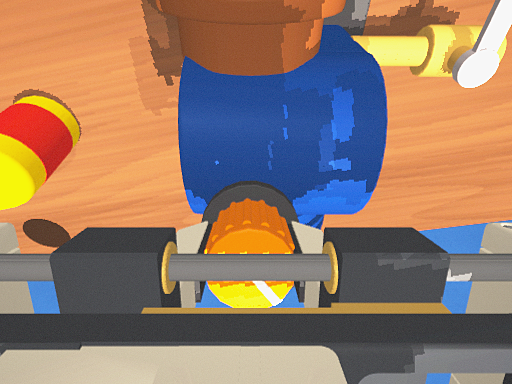

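Both pads hold the knob (width 43 mm), and the wrist force is low. Turning clockwise now, and monitoring the torque about the tool axis.

```bash
cat > q.py <<'E'
from h import *
s=status.sense();print('T',s['ft_torque']@cur()[1],'F',s['wrist_force']@cur()[1],'q',np.round(s['q'],1),'w',s['width'])
E
python3 q.py
python3 -m handwheel '[[0.7,0,0,0,0,0.7,0],[0.7,0,0,0,0,1.4,0],[0.7,0,0,0,0,2.0,0]]'|tail -3;python3 q.py
python3 -m handwheel '[[0.7,0,0,0,0,0.7,0],[0.7,0,0,0,0,1.4,0],[0.7,0,0,0,0,2.0,0]]'|tail -3;python3 q.py
python3 -m handwheel '[[0.7,0,0,0,0,0.5,0],[0.7,0,0,0,0,1,0]]'|tail -3;python3 q.py
```

```text
T [ 0.51243972  0.10961207 -1.0855317 ] F [ 4.90792688 -4.16904094  0.66545282] q [ 41.3  28.2 -52.  105.7  47.4  38.5  43.4] w 0.04330779280710539
tool_rot: [-115.3, -5.3, 68.3]
wrist_force: [-1.5, 5.5, 4.3]
width: 0.0432
T [ 0.73657925 -0.02079096 -1.01469295] F [ 4.95937293 -4.95822062  1.469539  ] q [ 39.7  27.2 -49.4 105.8  45.4  37.3  32.7] w 0.043183933982197636
tool_rot: [-113.8, -10.3, 57.2]
wrist_force: [-1.6, 6.4, 3.0]
width: 0.0438
T [ 0.91996758 -0.02635668 -0.80213644] F [ 4.96264216 -3.93492646  3.49236526] q [ 38.   26.4 -46.7 105.9  43.4  36.3  22.3] w 0.043757882456353786
tool_rot: [-112.7, -12.7, 51.7]
wrist_force: [-1.1, 5.9, 3.9]
width: 0.0435
T [ 1.03056922 -0.04548297 -0.75389003] F [ 4.70030682 -4.44038159  3.0285199 ] q [ 37.1  26.  -45.4 106.   42.3  35.8  17.1] w 0.04350750887081454
```

```bash
for i in 1; do
python3 -m handwheel '[[0.7,0,0,0,0,0.6,0]]'|tail -3;python3 q.py
python3 -m handwheel '[[0.7,0,0,0,0,0.6,0]]'|tail -3;python3 q.py
python3 -m handwheel '[[0.7,0,0,0,0,0.6,0]]'|tail -3;python3 q.py
done
```

```text
tool_rot: [-111.9, -14.1, 48.2]
wrist_force: [-0.9, 4.9, 4.7]
width: 0.0438
T [ 1.10469701 -0.02213282 -0.7381309 ] F [ 4.04617184 -5.0088525   2.23788019] q [ 36.5  25.7 -44.5 106.   41.7  35.5  14. ] w 0.043804597609531086
tool_rot: [-111.0, -15.4, 44.7]
wrist_force: [-0.8, 5.8, 3.3]
width: 0.0432
T [ 1.1693816  -0.02248651 -0.60441348] F [ 4.24958128 -3.77583851  3.59004037] q [ 36.   25.5 -43.7 106.   41.1  35.2  10.9] w 0.043189753082037166
tool_rot: [-110.0, -16.6, 41.3]
wrist_force: [0.1, 5.3, 3.5]
width: 0.0433
T [ 1.12758992 -0.24426831 -0.49853341] F [ 4.44584826 -3.48045204  2.8946262 ] q [ 35.4  25.2 -42.9 106.1  40.4  34.9   7.8] w 0.04334787087023109
```

The torque jumped to −0.24 N m, so the thread has come home. I'll turn on a little.

```bash

python3 -m handwheel '[[0.7,0,0,0,0,0.6,0],[0.7,0,0,0,0,1.2,0]]'|tail -3;python3 q.py
python3 -m handwheel '[[0.7,0,0,0,0,0.6,0],[0.7,0,0,0,0,1.1,0],[0.7,0,0,0,0,1.1,0]]'|tail -3;python3 q.py
python3 - <<'E'
from h import *
p=cap('wrist','w7.png');t=cap('top','t3.png')
cv2.imwrite('pics/w7c.png',cv2.resize(p['img'][150:330,150:350,::-1],None,fx=3,fy=3,interpolation=2))
cv2.imwrite('pics/t3c.png',cv2.resize(t['img'][100:220,200:340,::-1],None,fx=4,fy=4,interpolation=2))
E
```

```text
tool_rot: [-107.9, -19.0, 34.1]
wrist_force: [-1.1, 6.2, 3.8]
width: 0.0434
T [ 1.23317524 -0.33781647 -0.38037355] F [ 3.6714718  -4.43341144  4.60408055] q [ 34.3  24.8 -41.2 106.2  39.2  34.3   1.6] w 0.04336020166483201
tool_rot: [-105.6, -20.9, 27.4]
wrist_force: [-1.1, 7.1, 4.0]
width: 0.0434
T [ 1.25773669  0.08535996 -0.29834245] F [ 3.61018976 -4.59739969  5.80676532] q [ 33.2  24.4 -39.7 106.2  38.   33.8  -4. ] w 0.04337662435871666
```

View pics/w7c.png

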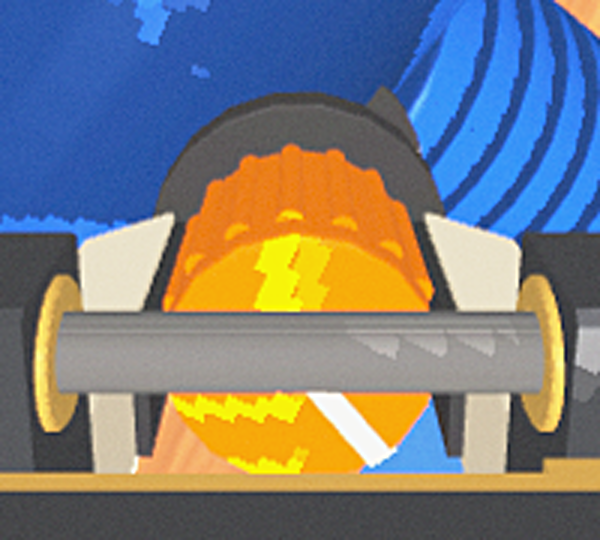

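View pics/t3c.png

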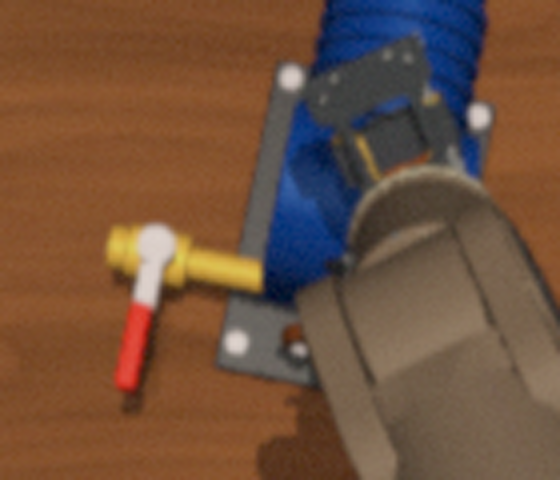

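Lever still shut; total turn about 53°, so the slip is around 15°. I'll release without rotating, back off along the neck and check.

```bash

python3 -m handwheel '[[0.5,0,0,0,0,0,0],[0.3,0,0,0,0,0,0],[0.2,0,0,0,0,0,0],[0.2,0,0,0,0,0,0],[0.2,0,-20,0,0,0,0],[0.2,0,-50,0,0,0,0],[0.2,0,-90,0,0,0,0],[0.2,0,-130,0,0,0,0],[0.2,0,-130,0,0,0,0]]'
python3 - <<'E'
from c import *
p=cap('wrist','w8.png')
C=np.array([.6675,-.1125,.2192])
np.set_printoptions(suppress=True)
pickle.dump({k:p[k] for k in('fx','fy','cx','cy','TT','img')},open('v8.pkl','wb'))
u,v=map(int,proj(p,C));print(u,v);u0=u-60;v0=v-60
cv2.imwrite('pics/w8c.png',cv2.resize(p['img'][v0:v0+120,u0:u0+120,::-1],None,fx=5,fy=5,interpolation=2))
E
```

```text
t: 17.8
tool_pos: [0.6129, -0.1033, 0.3378]
tool_rot: [-105.8, -21.0, 27.4]
wrist_force: [0.5, -0.0, -0.5]
width: 0.0732
248 186
```

View pics/w8c.png

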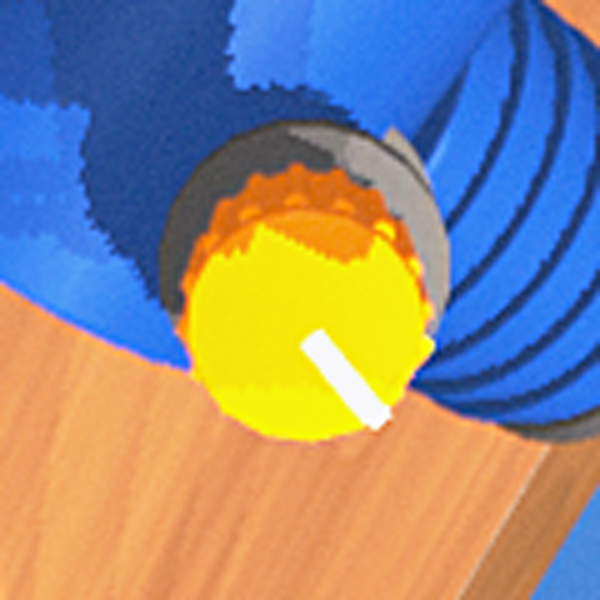

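The knob is released; the white line is at crop (345,380), and the tick is probably hidden at the right edge (432,345). I'll retreat and look from above.

```bash
python3 - <<'E'
from c import *
p=pickle.load(open('v8.pkl','rb'));C=np.array([.6675,-.1125,.2192])
for u,v in((380,420),(345,380)): print(ang(p,[188+u/5,126+v/5],C,-10.9,.018))
print(ang(p,[188+432/5,126+345/5],C,-10.9,-.027))
M=cur()[1];print(M.T@np.array([-130,0,100]))
E
```

```text
(np.float64(-14.887814147107074), np.float64(0.022552251646983934))
(np.float64(-15.161262194681376), np.float64(0.012574888621079187))
(np.float64(4.946364029345767), np.float64(0.03213731891978502))
[ -72.32885322 -145.69261304   21.02854008]
```

```bash
python3 -m handwheel '[[0.2,-18,-40,5,0,0,0],[0.2,-36,-75,10,0,0,0],[0.2,-54,-110,15,0,0,0],[0.2,-72,-146,21,0,0,0],[0.2,-72,-146,21,0,0,0],[0.2,-72,-146,21,0,0,0]]'
python3 - <<'E'
from c import *
t=cap('top');cv2.imwrite('pics/t4c.png',cv2.resize(t['img'][100:220,200:340,::-1],None,fx=5,fy=5,interpolation=2))
s=cap('scene')
for n in('oil_can_mid','spanner_mid','bearing_mid'):
    a=eyes.spot_point(s,n)[:1];b=eyes.spot_point(t,n)[:1];print(n,a,b)
for n in('valve_grip','valve_pivot'):print(eyes.spot_point(t,n)[:1])
print(status.sense()['t'])
E
```

```text
t: 18.6
tool_pos: [0.4826, -0.1043, 0.4341]
tool_rot: [-105.6, -20.7, 27.3]
wrist_force: [-0.3, -0.3, 0.2]
width: 0.0733
oil_can_mid [{'centre': [160.8, 186.7], 'score': 0.96}] [{'centre': [381.5, 155.7], 'score': 0.67}]
spanner_mid [{'centre': [198.6, 175.2], 'score': 0.42}] [{'centre': [373.9, 223.8], 'score': 0.56}]
bearing_mid [{'centre': [375.1, 257.3], 'score': 0.85}] [{'centre': [129.3, 213.3], 'score': 0.79}]
[{'centre': [233.0, 186.9], 'score': 0.63}]
[{'centre': [234.9, 158.8], 'score': 0.71}]
19.1
```

View pics/t4c.png

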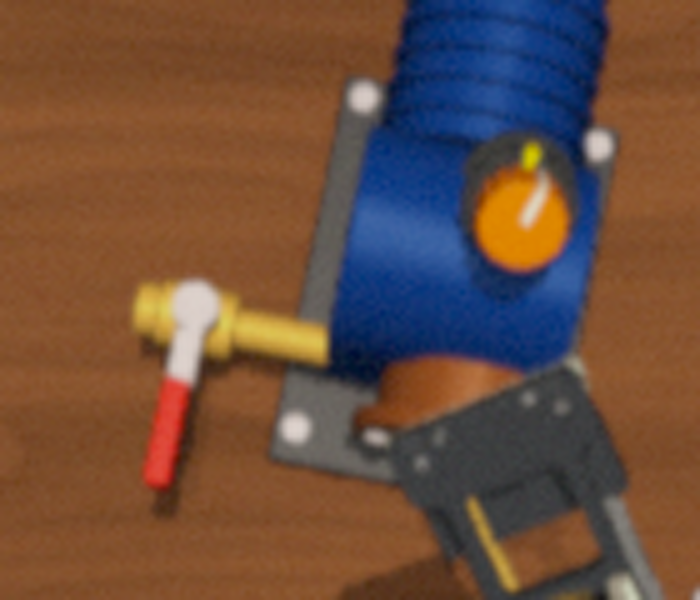

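The top view shows the tick (532,155) at the motor side. The white line (535,200) is about 15–20° clockwise of it, the lever lies across the pipe, and the bystanders haven't moved beyond detector noise. Handing in.

```bash
python3 -c "
from cell import job,status
print(status.sense()['wrist_force']);print(job.finish_job())"
```

```text
[-0.64750324  0.14314838  0.7342294 ]
the job is handed in; nothing more can be done
None
```

I shut the drain valve, tightened the filler cap until its clutch slipped, and handed the job in at about 19 s. No verdict was reported.

- **Drain valve:** I pushed the lever round with the closed fingers until it stopped. The tool no longer moved while the force rose to 26 N, and the last top view shows the lever across the pipe, pointing to the pump's front.
- **Filler cap:** I turned it about 53° in total. The resisting torque rose from near zero to about 0.3 N m at roughly 40°, when the thread came home. I turned about 13° more, then opened the jaws without turning back.
- **Cap checks:** The white line sits about 15° past home, and the yellow tick is on the motor side. That puts the slip at 15–20° (about 0.3 rad), against a limit of 0.75. The wrist view put the tick about 5° short of home, but it was nearly hidden there, so I relied on the top view. I did not see the red line itself.
- **Torque after turning:** At the end of the turn the measured torque dropped back to about zero with the knob still held. I took this as the tool holding still.
- **Other things on the bench:** The bottle, spanner and bearing were found within about 3 pixels of where they started in both fixed views, which is within the detector's noise. The spanner was seen with low confidence (0.42 and 0.56). The arm ended clear of everything, with the wrist force about zero.

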